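# Shut the paint tubs in order

### The job

The painting session is ending: with the fingertips, press the rubber pad on each open lid gently until the lid is fully shut, first the white tub (it dries fastest), then the red, then the blue. Press lightly, without lifting or shoving the tubs; leave the yellow tub open because it is still in use, and leave the other things alone.

Things in the scene. Friction and masses are not known exactly. Their poses are not given: they have to be found in the camera images.
- white_tub: the white paint tub, loose: a round tub 66 mm across and 46 mm high with a white lid 73 mm across, about 0.27 kg; it stands on a white ring of the board. Origin: centre of its underside, z up. It is only to be pressed on, never lifted or shoved
- white_lid (a joint): how far the white lid has been pushed down, in m: 0 = standing 8 mm open, 0.008 = fully shut. It starts between 0 and 0.002, takes about 2 N to push down and stays where it is left
- white_spot (a point): the press spot of the white lid: centre of the top face of its round black rubber pad, 28 mm across, standing 7 mm proud of the lid, 65 mm above the tub's underside when the lid is fully open. The pad is springy (1.5 N per mm, gives at most 5 mm) and springs back, so a press compresses it 1 to 2 mm, then the lid sinks, then the pad gives further once the lid is shut
- red_tub: the red paint tub, loose: a round tub 66 mm across and 46 mm high with a red lid 73 mm across, about 0.27 kg; it stands on a white ring of the board. Origin: centre of its underside, z up. It is only to be pressed on, never lifted or shoved
- red_lid (a joint): how far the red lid has been pushed down, in m: 0 = standing 8 mm open, 0.008 = fully shut. It starts between 0 and 0.002, takes about 2 N to push down and stays where it is left
- red_spot (a point): the press spot of the red lid: centre of the top face of its round black rubber pad, 28 mm across, standing 7 mm proud of the lid, 65 mm above the tub's underside when the lid is fully open. The pad is springy (1.5 N per mm, gives at most 5 mm) and springs back, so a press compresses it 1 to 2 mm, then the lid sinks, then the pad gives further once the lid is shut
- blue_tub: the blue paint tub, loose: a round tub 66 mm across and 46 mm high with a blue lid 73 mm across, about 0.27 kg; it stands on a white ring of the board. Origin: centre of its underside, z up. It is only to be pressed on, never lifted or shoved
- blue_lid (a joint): how far the blue lid has been pushed down, in m: 0 = standing 8 mm open, 0.008 = fully shut. It starts between 0 and 0.002, takes about 2 N to push down and stays where it is left
- blue_spot (a point): the press spot of the blue lid: centre of the top face of its round black rubber pad, 28 mm across, standing 7 mm proud of the lid, 65 mm above the tub's underside when the lid is fully open. The pad is springy (1.5 N per mm, gives at most 5 mm) and springs back, so a press compresses it 1 to 2 mm, then the lid sinks, then the pad gives further once the lid is shut
- yellow_tub: the yellow paint tub, loose: a round tub 66 mm across and 46 mm high with a yellow lid 73 mm across, about 0.27 kg; it stands on a white ring of the board. Origin: centre of its underside, z up. It is only to be pressed on, never lifted or shoved
- yellow_lid (a joint): how far the yellow lid has been pushed down, in m: 0 = standing 8 mm open, 0.008 = fully shut. It starts between 0 and 0.002, takes about 2 N to push down and stays where it is left
- yellow_spot (a point): the press spot of the yellow lid: centre of the top face of its round black rubber pad, 28 mm across, standing 7 mm proud of the lid, 65 mm above the tub's underside when the lid is fully open. The pad is springy (1.5 N per mm, gives at most 5 mm) and springs back, so a press compresses it 1 to 2 mm, then the lid sinks, then the pad gives further once the lid is shut
- board: the painting the tubs stand on: a fixed black board 280 x 280 x 8 mm with four white rings at (+-90, +-90) mm and one in the middle; origin at the centre of its underside, its x and y axes along its edges
- orange_tub: bystander: small orange closed tub, 52 mm across, 36 mm high, loose, at the board's edge half-way between two tubs; no rubber pad. Origin: centre of underside
- dish: bystander: white ceramic dish, 68 mm across, 18 mm high, loose, in the middle of the board. Origin: centre of underside
- green_tub: bystander: green closed tub, 72 mm across, 46 mm high, loose on the table to the robot's right. Origin: centre of underside
- brush: bystander: paint brush 200 mm long lying loose on the table to the robot's right, handle towards its -x
- brush_jar: bystander: loose jar 73 mm across, 100 mm high, with brushes standing up to 220 mm, on the table to the robot's left. Origin: centre of underside
There are look-alikes about, which are no part of the job. What is meant by the yellow_tub is not brown, and is the larger of those in its own colour. There is more than one size of the red_tub; the one meant has the size given above.

How it is judged:
By the outcome, as a careful person would: the job done as asked, in the order asked, and still so for the second after the job is handed in, with the robot touching nothing.
It also fails if it takes over 61 s, if anything falls off the work surface, if the arm or the gripper's body presses on something with over 40 N, if the wrist force passes 120 N, or if a joint passes its speed limit or range.

### The arm

A 6-joint arm with a two-finger parallel gripper is mounted at the origin on the work surface. World frame = base frame: x ahead of the robot, y to its left, z up, the work surface at z = 0. Lengths are in mm, angles in degrees, forces in N, time in s.
With the tool pointing down it reaches from about 300 to 850 mm from the base axis. Payload 4.2 kg.
Tool frame: the origin (TCP) lies between the finger pads; the fingertips stand 22 mm ahead of it and the grasp point (between the pads) lies 3 mm ahead of it (env.finger_overhang is the distance from the TCP to the fingertips, in mm); z points along the fingers, y is the line along which they close (so a half turn about z gives the same grasp; the last joint's range is limited). The gripper opens to 91 mm and grips with 3 to 60 N. Pads are 32 mm wide; open, the fingers measure 118 mm over their backs; the gripper's body (76 mm by 178 mm) begins 60 mm behind the grasp point.
Start: joints at [75.802, 18.312, 89.639, -0, 72.044, -1.146], TCP at [129.856, 560.159, 235.976] pointing down, gripper open.
Joint ranges: [-177.97, 177.97], [-48.28, 115.42], [12.27, 149.76], [-77.06, 257.06], [2.81, 150.46], [-146.56, 146.56]. Speed limits (degrees/s): [147.25, 147.25, 180, 180, 180, 180].

### API

Orientations are given as [roll, pitch, yaw] about the fixed x, y, z axes, in that order (R = Rz(yaw) Ry(pitch) Rx(roll)).
In Python, from workcell import state, cams, ticket, look_for, outline_of, env gives the robot as it stands.
- The arm moves only by the tool servo_tool, never from a script. Its argument "steps" is a list of rows, each a list of 3 entries, a list of its own where there are three numbers: the closure in counts, from 0 (fully open) to 255 (shut), then the shift along the tool's x, y, z in mm, then the turn, a rotation vector about the tool's x, y, z in rad. A call has exactly 10 rows; each row shifts and turns the commanded pose from where the row before left it, along the tool's axes as they then stand; what a row does not reach is not made up. A row lasts 1/10 s, in which the tool goes at most 50 mm and 8.59 degrees, less where a joint would pass 70% of its speed; a pose out of reach is approached as far as the arm can. A call with a gripper value outside its range is refused whole. The fingers move at their own pace and stop on an object; "squeeze" is the grip in N (left out, the last holds). Time passes only in rows, so rows that do not move let the fingers close, or fill a call up. It gives the time, the measured TCP pose, the force, the opening and the grip force at its end, in the units of the state.
- state(): the state, without advancing time (a new reading comes with each control period).
- cams.grab_frame(name): name is "scene" or "top" or "wrist"; returns a dict with "color" (480x640x3 uint8, red, green, blue), "z_map" (480x640 float32, mm along the optical axis (not along the pixel's ray), 0 where there is no reading), "fovy" (degrees; the focal length in pixels is half the picture's height over the tangent of half this angle, whatever the lens; pixels are square), "cx", "cy" (the principal point, pixels), "k1" (the pictures are not rectified: a ray, as slopes to the right and down, at radius r is drawn at 1 + k1 r^2 times it, then the intrinsics apply), "eye" and "rotation" of the camera in the world; the wrist camera has in their place "tool_from_camera" (4x4, takes a point from camera to tool coordinates, whose origin is the TCP and whose axes are the flange's). Camera axes: x right, y up, looking along -z (the intrinsics and any distortion apply to the point x, -y, -z); pixel columns grow to the right and rows downward; lengths in mm; the calibration is good to about 2 mm. A picture is of the moment at which its call begins: read the wrist's pose just before it.
- ticket.job_done(): hands the job in; it is judged then, once.
Trained networks look in a picture, given as the dict that the camera call returned (one of the last four; its "shot" number tells which), for a name from the list of things; names that differ only in an ending like _2 or _b are one class to them, and where a whole thing is asked for, a point or a joint stands for the part that bears it (a point fixed in the world has none). Each returns a list of dicts, best first, with "confidence" (0 to 1); they miss things now and then, are a little off and sometimes report something else, mostly with a low value. They report only what shows in the picture. A call takes as long as a camera call. They do not tell look-alikes from the thing itself.
- look_for(picture, thing): "at" ([column, row] in pixels, amid what is visible of it).
- outline_of(picture, thing): "pixels" (480x640 bool, what is visible of it) and "at" ([column, row] in pixels, amid what is visible of it).
The state is a dict: "time_s": time; "qpos": joint angles; "qvel": joint speeds; "effort": joint torques, N m; "ee_pos": TCP position; "ee_rot": TCP orientation; "force": force on the tool from outside, world axes, zero at the start; "torque": the same for the moment, N m; "gripper_width": finger opening in mm; "gripper_force": force on a finger pad.
Only numpy, scipy, OpenCV 4.12 (cv2) and the standard library are available. Lean on these libraries where they do the work, as an engineer would, in place of code of your own. Each camera call takes 0.05 s, during which the arm holds its last target. There are 200 camera calls.

## Working session

There is one attempt and no reset: what is moved stays moved. The work goes in short steps, Python scripts to look and compute and a tool call to move; the robot and the scene stay as the last step left them, time stands still between calls to the robot, and variables do not carry over. Pictures are saved under pics/ and viewed, at most 10 in all, crops included, and the job is handed in when it is done.

Besides the shell and the picture viewer there is one more tool, called after "Call:" by a JSON object that holds its "fn" and its "kwargs". servo_tool: Moves the arm, as the interface text tells. Its arguments: {"type":"object","properties":{"steps":{"type":"array","items":{"type":"array"}},"squeeze":{"type":"number"}},"required":["steps"]}

```bash
mkdir -p pics
cat > h.py <<'E'
import numpy as np, cv2
from workcell import state, cams, ticket, look_for, outline_of, env
def world(p, uv, z=None, s=None):
    f=240/np.tan(np.radians(p["fovy"])/2)
    d=np.array([(uv[0]-p["cx"])/f,(uv[1]-p["cy"])/f]); r=d.copy()
    for _ in range(20): r=d/(1+p["k1"]*(r@r))
    ray=np.array([r[0],-r[1],-1.])
    R=np.array(p["rotation"]).reshape(3,3); e=np.array(p["eye"])
    if z is not None:
        w=R@ray; return e+w*(z-e[2])/w[2]
    u,v=int(round(uv[0])),int(round(uv[1]))
    return e+R@(ray*np.median(p["z_map"][v-1:v+2,u-1:u+2]))
E
python3 - <<'E'
from h import *
print(state())
for n in("top","scene"):
    p=cams.grab_frame(n); cv2.imwrite(f"pics/{n}0.png",p["color"][...,::-1])
    print(n,p["fovy"],p["k1"],p["eye"])
    for t in("white_spot","red_spot","blue_spot","yellow_spot","white_tub","red_tub","blue_tub","yellow_tub","board","brush_jar"):
        for o in look_for(p,t): print(t,np.round(o["at"]),round(o["confidence"],2),np.round(world(p,o["at"])))
E
```

```text
{'time_s': 0.0, 'qpos': array([ 7.58016211e+01,  1.83536894e+01,  8.97062304e+01,  1.53175782e-03,
        7.20428492e+01, -1.14478629e+00]), 'qvel': array([ 0.00179954, -0.12059265,  0.05223116, -0.0391051 , -0.1595244 ,
        0.02103407]), 'effort': array([ 3.16038087e-03, -4.12468064e+01, -2.31972510e+01,  7.31675536e-02,
        4.57328826e-02, -1.60888094e-04]), 'ee_pos': array([129.73920476, 559.7030776 , 235.10089408]), 'ee_rot': array([-1.79897281e+02, -3.50921857e-03,  1.66945931e+02]), 'force': array([-0.56857784, -0.55962543,  0.08938785]), 'torque': array([-0.02165519,  0.00719621,  0.00166646]), 'gripper_force': 0.0, 'gripper_width': 91.74204375316077}
top 51.35309821427824 -0.027745855157674942 [ 332.84030963   16.7438749  1218.61017777]Traceback (most recent call last):
  File "<stdin>", line 7, in <module>
  File "h.py", line 8, in world
    R=np.array(p["rotation"]).reshape(3,3); e=np.array(p["eye"])
ValueError: cannot reshape array of size 3 into shape (3,3)
```

```bash
sed -i 's/R=np.array(p\["rotation"\]).reshape(3,3)/R=Rotation.from_euler("xyz",p["rotation"],degrees=True).as_matrix()/; 1a from scipy.spatial.transform import Rotation' h.py
python3 - <<'E'
from h import *
for n in("top","scene"):
    p=cams.grab_frame(n); cv2.imwrite(f"pics/{n}0.png",p["color"][...,::-1])
    print(n,p["rotation"],p["eye"])
    for t in("white_spot","red_spot","blue_spot","yellow_spot","white_tub","red_tub","blue_tub","yellow_tub","board","brush_jar"):
        for o in look_for(p,t): print(t,np.round(o["at"]),round(o["confidence"],2),np.round(world(p,o["at"])))
E
```

```text
top [  9.573463    -1.27460807 -89.10625003] [ 332.84030963   16.7438749  1218.61017777]
white_spot [378. 186.] 0.65 [ 676. -156.   74.]
red_spot [305. 203.] 0.64 [633.  18.  72.]
red_spot [230. 194.] 0.6 [646. 192.  89.]
red_spot [306. 240.] 0.55 [548.  14.  43.]
blue_spot [472. 179.] 0.2 [ 718. -401.   18.]
yellow_spot [400. 257.] 0.66 [ 508. -206.   72.]
yellow_spot [388. 338.] 0.38 [ 320. -180.   49.]
white_tub [374. 188.] 0.83 [ 671. -146.   75.]
white_tub [329. 279.] 0.32 [453. -41.  71.]
red_tub [237. 197.] 0.73 [640. 177.  90.]
red_tub [303. 205.] 0.63 [628.  22.  72.]
blue_tub [328. 278.] 0.79 [456. -39.  71.]
yellow_tub [395. 257.] 0.79 [ 507. -195.   72.]
yellow_tub [445. 329.] 0.68 [ 344. -310.   64.]
yellow_tub [384. 340.] 0.63 [ 316. -171.   48.]
yellow_tub [375. 186.] 0.17 [ 678. -148.   72.]
board [343. 224.] 0.97 [597. -78.   9.]
brush_jar [147. 231.] 0.8 [552. 376.  98.]
brush_jar [474. 181.] 0.57 [ 714. -405.   20.]
brush_jar [305. 242.] 0.43 [545.  16.  43.]
brush_jar [376. 188.] 0.28 [ 674. -151.   73.]
scene [39.81275142  0.63647322 26.45711157] [ 866.83202115 -
[... 620 characters left out ...]
ed_tub [419. 215.] 0.84 [664. 150.  81.]
red_tub [200. 394.] 0.47 [ 469. -357.   44.]
blue_tub [286. 259.] 0.89 [470. -53.  64.]
blue_tub [364. 341.] 0.27 [ 680. -157.   73.]
yellow_tub [267. 333.] 0.95 [ 519. -213.   67.]
yellow_tub [161. 353.] 0.86 [ 371. -326.   57.]
yellow_tub [188. 291.] 0.79 [ 331. -190.   46.]
board [326. 316.] 0.81 [ 583. -106.   14.]
board [363. 342.] 0.75 [ 679. -158.   72.]
board [264. 327.] 0.73 [ 511. -208.   74.]
board [318. 300.] 0.72 [551. -82.  13.]
board [263. 330.] 0.55 [ 512. -214.   72.]
board [265. 332.] 0.48 [ 516. -213.   67.]
board [288. 253.] 0.42 [470. -42.  71.]
board [366. 346.] 0.41 [ 686. -161.   68.]
brush_jar [408. 137.] 0.77 [561. 345.  96.]
```

View pics/top0.png

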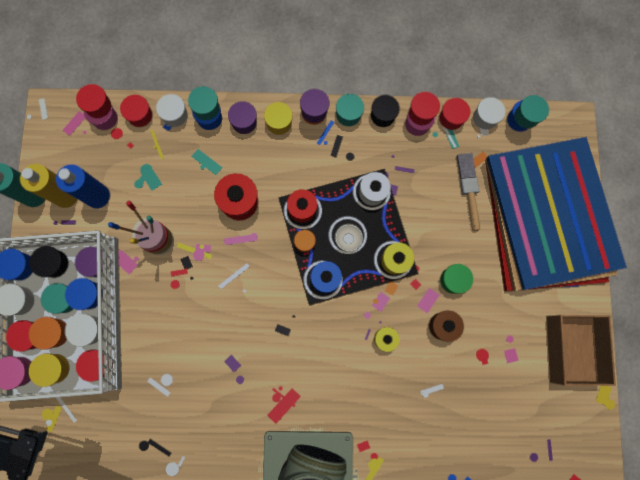

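View pics/scene0.png

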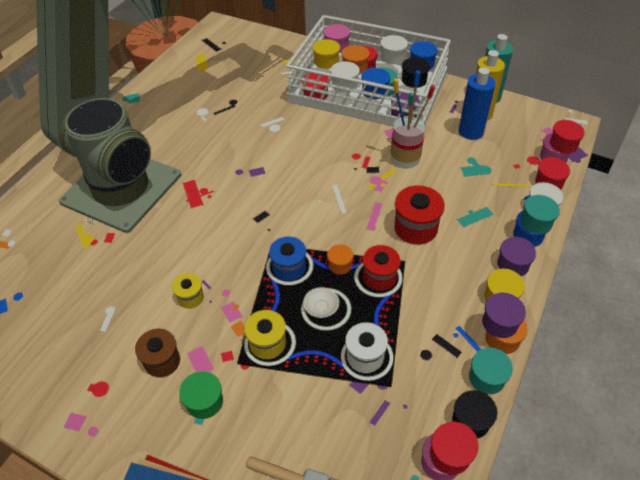

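The top picture shows the red tub at (302,206) and a larger red look-alike at (235,195). White is at (374,187), blue at (325,277) and yellow at (396,258), all on the board, with small yellow (387,340) and brown (447,326) look-alikes off it. I choose the three on the board. Next I'll measure their pads and check them in a crop.

Run:
```python
from h import *
for n,g in(("top",dict(white=(375,186),red=(302,206),blue=(325,277),yellow=(398,258))),("scene",dict(white=(366,334),red=(381,255),blue=(287,246),yellow=(265,320)))):
    p=cams.grab_frame(n); c=p["color"]
    for k,(u,v) in g.items():
        m=np.zeros(c.shape[:2],np.uint8); m[v-11:v+12,u-11:u+12]=(c[v-11:v+12,u-11:u+12].max(2)<70)
        N,L,S,C=cv2.connectedComponentsWithStats(m)
        for i in range(1,N):
            if S[i,4]>25:
                W=np.array([world(p,(x,y)) for y,x in zip(*np.where(L==i))]); hi=W[W[:,2]>66]
                print(n,k,C[i].round(1),S[i].tolist(),"depth-med",np.median(W,0).round(1),"at z72",world(p,C[i],z=72).round(1), "hi" ,len(hi))
    if n=="scene": cv2.imwrite("pics/crop.png",cv2.resize(c[220:390,230:430,::-1],None,fx=3.5,fy=3.5,interpolation=cv2.INTER_CUBIC))
    else:
      # tub outline sizes
      for t in ("red_tub","white_tub","blue_tub"):
        for o in outline_of(p,t):
          ys,xs=np.where(o["pixels"]); print(t,np.round(o["at"]),np.ptp(xs),np.ptp(ys))
```

```text
top white [375.3 185.6] [370, 181, 11, 10, 86] depth-med [ 678.3 -148.5   72. ] at z72 [ 679.1 -149.2   72. ] hi 86
top red [301.6 203.2] [297, 198, 10, 11, 93] depth-med [632.1  25.1  71.3] at z72 [632.   25.7  72. ] hi 93
top blue [325.9 276. ] [321, 271, 11, 11, 96] depth-med [460.  -33.9  71.2] at z72 [459.9 -33.6  72. ] hi 96
top yellow [398.8 257.2] [394, 252, 11, 11, 95] depth-med [ 507.6 -203.8   71.7] at z72 [ 507.2 -203.4   72. ] hi 95
red_tub [302. 207.] 29 31
red_tub [236. 195.] 45 46
red_tub [325. 274.] 30 29
red_tub [373. 188.] 30 33
white_tub [375. 189.] 30 34
white_tub [325. 275.] 28 29
scene white [366.2 339.1] [359, 333, 15, 13, 157] depth-med [ 681.4 -151.3   72.9] at z72 [ 681.6 -150.8   72. ] hi 157
scene red [381.2 257.8] [375, 252, 13, 12, 124] depth-med [634.7  24.5  71.6] at z72 [634.9  24.   72. ] hi 124
scene blue [287.  248.9] [281, 243, 13, 12, 124] depth-med [462.8 -35.1  71.5] at z72 [463.  -35.6  72. ] hi 124
scene yellow [264.3 325.7] [258, 320, 14, 12, 142] depth-med [ 510.  -204.7   72.4] at z72 [ 510.1 -204.7   72. ] hi 142
```

View pics/crop.png

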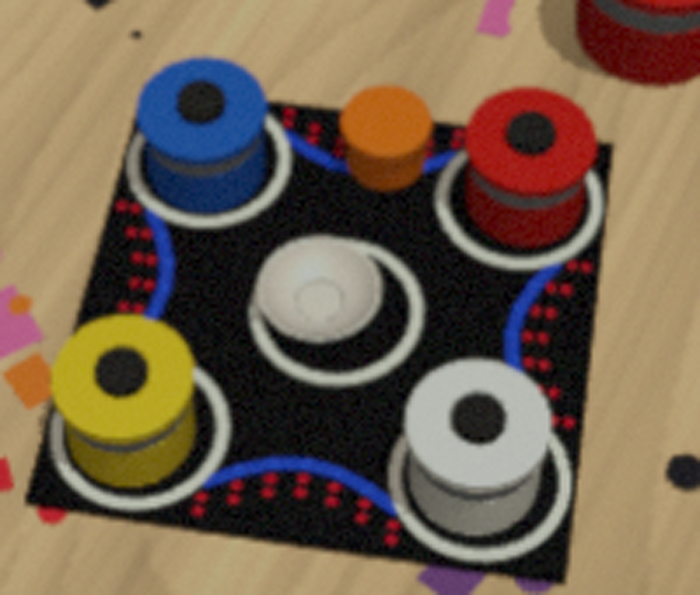

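The crop shows three open lids with dark gaps: white at (477,417), red (530,132) and blue (200,100). Yellow at (120,370) is left alone. Pads: white (680,-150), red (633,25), blue (461,-34), tops at z≈72, matching 8+65 less a little. I'm closing the fingers and heading for white.

Call:
{"fn": "servo_tool", "kwargs": {"steps": [[255,[-35,-28,0],[0,0,0]],[255,[-35,-28,0],[0,0,0]],[255,[-35,-28,0],[0,0,0]],[255,[-35,-28,0],[0,0,0]],[255,[-35,-28,0],[0,0,0]],[255,[-35,-28,0],[0,0,0]],[255,[-35,-28,0],[0,0,0]],[255,[-35,-28,0],[0,0,0]],[255,[-35,-28,0],[0,0,0]],[255,[-35,-28,0],[0,0,0]]], "squeeze": 5}}

```text
time_s: 2.45
ee_pos: [408.5, 206.8, 236.3]
ee_rot: [180.0, 0.0, 166.9]
force: [0.3, 0.5, 0.1]
gripper_width: 13.9
gripper_force: 0.0
```

Call:
{"fn": "servo_tool", "kwargs": {"steps": [[255,[-35,-29,0],[0,0,0]],[255,[-35,-29,0],[0,0,0]],[255,[-35,-29,0],[0,0,0]],[255,[-35,-29,0],[0,0,0]],[255,[-35,-29,0],[0,0,0]],[255,[-35,-29,10],[0,0,0]],[255,[-35,-29,10],[0,0,0]],[255,[-35,-29,10],[0,0,0]],[255,[-35,-29,10],[0,0,0]],[255,[0,0,0],[0,0,0]]]}}

```text
time_s: 3.45
ee_pos: [657.4, -121.6, 193.0]
ee_rot: [-179.9, -0.1, 166.7]
force: [-0.6, 0.6, -0.7]
gripper_width: 0.4
gripper_force: 0.0
```

```bash
cat >> h.py <<'E'
def go(x,y,z):
    s=state(); R=Rotation.from_euler("xyz",s["ee_rot"],degrees=True).as_matrix()
    print(s["time_s"],s["ee_pos"].round(1),s["ee_rot"].round(2),s["force"].round(2),s["gripper_width"], "tool shift",(R.T@(np.array([x,y,z])-s["ee_pos"])).round(1))
E
python3 -c "
from h import *
go(680,-150,120)"
```

```text
3.45 [ 657.4 -121.6  193. ] [-1.7991e+02 -7.0000e-02  1.6671e+02] [-0.64  0.61 -0.72] 0.39968491538499845 tool shift [-28.6 -22.3  73. ]
```

Call:
{"fn": "servo_tool", "kwargs": {"steps": [[255,[-10,-8,0],[0,0,0]],[255,[-10,-8,0],[0,0,0]],[255,[-9,-7,10],[0,0,0]],[255,[0,0,20],[0,0,0]],[255,[0,0,20],[0,0,0]],[255,[0,0,15],[0,0,0]],[255,[0,0,8],[0,0,0]],[255,[0,0,0],[0,0,0]],[255,[0,0,0],[0,0,0]],[255,[0,0,0],[0,0,0]]]}}

```text
time_s: 4.45
ee_pos: [679.2, -146.0, 124.1]
ee_rot: [180.0, 0.1, 167.0]
force: [0.6, -0.2, -0.6]
gripper_width: 0.1
gripper_force: 0.0
```

```bash
python3 -c "
from h import *
go(680,-150,94)
p=cams.grab_frame('wrist');cv2.imwrite('pics/w0.png',p['color'][...,::-1]);print(p['tool_from_camera'])"
```

```text
4.45 [ 679.2 -146.   124.1] [1.8000e+02 1.3000e-01 1.6697e+02] [ 0.58 -0.21 -0.64] 0.0864892444406366 tool shift [-1.6 -3.7 30.1]
[[-1.51402607e-04  9.55437134e-01  2.95194614e-01  8.40798478e+01]
 [ 9.99999439e-01  4.54182651e-04 -9.57132801e-04 -1.25291578e+00]
 [-1.04855249e-03  2.95194304e-01 -9.55436666e-01 -1.49785905e+02]
 [ 0.00000000e+00  0.00000000e+00  0.00000000e+00  1.00000000e+00]]
```

View pics/w0.png

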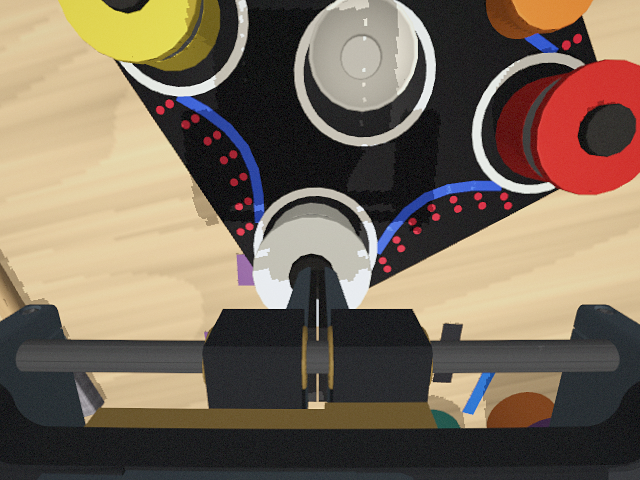

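The wrist view shows the fingertips just above the white pad at (315,270), slightly to the right of its centre. I'll shift and descend.

Call:
{"fn": "servo_tool", "kwargs": {"steps": [[255,[-1.5,-3,0],[0,0,0]],[255,[0,0,10],[0,0,0]],[255,[0,0,10],[0,0,0]],[255,[0,0,4],[0,0,0]],[255,[0,0,2],[0,0,0]],[255,[0,0,0],[0,0,0]],[255,[0,0,0],[0,0,0]],[255,[0,0,1],[0,0,0]],[255,[0,0,1],[0,0,0]],[255,[0,0,0],[0,0,0]]]}}

```text
time_s: 5.5
ee_pos: [679.3, -149.2, 95.0]
ee_rot: [180.0, 0.0, 167.0]
force: [0.3, 0.5, 0.9]
gripper_width: 0.5
gripper_force: 0.1
```

Call:
{"fn": "servo_tool", "kwargs": {"steps": [[255,[0,0,1],[0,0,0]],[255,[0,0,1],[0,0,0]],[255,[0,0,1],[0,0,0]],[255,[0,0,1],[0,0,0]],[255,[0,0,1],[0,0,0]],[255,[0,0,0],[0,0,0]],[255,[0,0,0],[0,0,0]],[255,[0,0,0],[0,0,0]],[255,[0,0,0],[0,0,0]],[255,[0,0,0],[0,0,0]]]}}

```text
time_s: 6.5
ee_pos: [679.4, -149.3, 89.9]
ee_rot: [180.0, 0.0, 166.9]
force: [1.0, -0.5, 1.2]
gripper_width: 0.8
gripper_force: 0.7
```

Call:
{"fn": "servo_tool", "kwargs": {"steps": [[255,[0,0,1],[0,0,0]],[255,[0,0,1],[0,0,0]],[255,[0,0,1],[0,0,0]],[255,[0,0,0],[0,0,0]],[255,[0,0,0],[0,0,0]],[255,[0,0,0],[0,0,0]],[255,[0,0,0],[0,0,0]],[255,[0,0,0],[0,0,0]],[255,[0,0,0],[0,0,0]],[255,[0,0,0],[0,0,0]]]}}

```text
time_s: 7.5
ee_pos: [679.4, -149.2, 86.9]
ee_rot: [180.0, 0.0, 166.9]
force: [1.3, 0.4, 2.2]
gripper_width: 0.3
gripper_force: 0.7
```

Call:
{"fn": "servo_tool", "kwargs": {"steps": [[255,[0,0,1],[0,0,0]],[255,[0,0,1],[0,0,0]],[255,[0,0,0.5],[0,0,0]],[255,[0,0,0],[0,0,0]],[255,[0,0,0],[0,0,0]],[255,[0,0,0],[0,0,0]],[255,[0,0,0],[0,0,0]],[255,[0,0,0],[0,0,0]],[255,[0,0,0],[0,0,0]],[255,[0,0,0],[0,0,0]]]}}

```text
time_s: 8.5
ee_pos: [679.5, -149.2, 84.5]
ee_rot: [180.0, 0.0, 166.9]
force: [-0.4, 0.0, 4.1]
gripper_width: 0.7
gripper_force: 2.1
```

```bash
python3 -c "
from h import *
F=[]
for i in range(6): cams.grab_frame('wrist'); s=state(); F.append(np.r_[s['force'],s['ee_pos']])
print(np.mean(F,0).round(2))"
```

```text
[ 5.3000e-01 -9.0000e-02  4.2300e+00  6.7943e+02 -1.4926e+02  8.4470e+01]
```

Call:
{"fn": "servo_tool", "kwargs": {"steps": [[255,[0,0,0.7],[0,0,0]],[255,[0,0,0],[0,0,0]],[255,[0,0,0],[0,0,0]],[255,[0,0,0],[0,0,0]],[255,[0,0,0],[0,0,0]],[255,[0,0,0],[0,0,0]],[255,[0,0,0],[0,0,0]],[255,[0,0,0],[0,0,0]],[255,[0,0,0],[0,0,0]],[255,[0,0,0],[0,0,0]]]}}

```text
time_s: 9.8
ee_pos: [679.4, -149.2, 83.9]
ee_rot: [180.0, 0.0, 167.0]
force: [-0.2, -0.3, 3.5]
gripper_width: 0.4
gripper_force: 2.5
```

Call:
{"fn": "servo_tool", "kwargs": {"steps": [[255,[0,0,-2],[0,0,0]],[255,[0,0,-4],[0,0,0]],[255,[0,0,-10],[0,0,0]],[255,[0,0,-14],[0,0,0]],[255,[0,0,-14],[0,0,0]],[255,[0,0,0],[0,0,0]],[255,[0,0,0],[0,0,0]],[255,[0,0,0],[0,0,0]],[255,[0,0,0],[0,0,0]],[255,[0,0,0],[0,0,0]]]}}

```text
time_s: 10.8
ee_pos: [679.0, -149.2, 127.1]
ee_rot: [180.0, -0.1, 166.9]
force: [-0.1, 0.0, 0.0]
gripper_width: 0.4
gripper_force: 0.0
```

```bash
python3 -c "
from h import *
go(633.5,25,125)"
```

```text
10.8 [ 679.  -149.2  127.1] [ 1.8000e+02 -7.0000e-02  1.6695e+02] [-0.07  0.04  0.03] 0.35716686022250144 tool shift [ 83.7 159.4   2.2]
```

Call:
{"fn": "servo_tool", "kwargs": {"steps": [[255,[12,22.8,0],[0,0,0]],[255,[12,22.8,0],[0,0,0]],[255,[12,22.8,0],[0,0,0]],[255,[12,22.8,0],[0,0,0]],[255,[12,22.8,0],[0,0,0]],[255,[12,22.8,0],[0,0,0]],[255,[11.7,22.6,0],[0,0,0]],[255,[0,0,0],[0,0,0]],[255,[0,0,0],[0,0,0]],[255,[0,0,0],[0,0,0]]]}}

```text
time_s: 11.8
ee_pos: [634.1, 24.2, 127.6]
ee_rot: [-180.0, 0.0, 166.9]
force: [-0.1, -0.0, -0.1]
gripper_width: 0.2
gripper_force: 0.0
```

```bash
cat > chk.py <<'E'
from h import *
import sys
go(*map(float,sys.argv[1:4]))
for n,g in(("top",dict(white=(375,187),red=(302,204),blue=(326,276),yellow=(398,258))),("scene",dict(white=(366,341),red=(381,259),blue=(287,250),yellow=(265,325)))):
    p=cams.grab_frame(n); c=p["color"]
    for k,(u,v) in g.items():
        P=[world(p,(u+i,v+j)) for i in(-1,0,1) for j in(-1,0,1)]
        print(n,k,c[v,u],np.median(P,0).round(1))
cv2.imwrite(sys.argv[4],c[...,::-1])
E
python3 chk.py 633.5 25 94 pics/s1.png
```

```text
11.8 [634.1  24.2 127.6] [-1.7998e+02  2.0000e-02  1.6692e+02] [-0.15 -0.02 -0.08] 0.23623479908747347 tool shift [ 0.8  0.7 33.6]
top white [26 26 25] [ 677.5 -149.5   65.3]
top red [33 34 35] [502.3  21.3 564.7]
top blue [ 95 103  89] [398.   -9.2 631.3]
top yellow [28 24 27] [ 505.1 -201.4   72.4]
scene white [38 39 32] [ 681.5 -150.8   65.6]
scene red [23 22 18] [636.1  19.8  72.6]
scene blue [35 33 30] [463.9 -37.2  71.2]
scene yellow [37 36 34] [ 510.8 -203.2   72.7]
```

White is shut: its pad top dropped from about 72.5 to 65.4. Red is next.

Call:
{"fn": "servo_tool", "kwargs": {"steps": [[255,[0,0.5,10],[0,0,0]],[255,[0,0,10],[0,0,0]],[255,[0,0,7],[0,0,0]],[255,[0,0,3],[0,0,0]],[255,[0,0,2],[0,0,0]],[255,[0,0,1],[0,0,0]],[255,[0,0,1],[0,0,0]],[255,[0,0,1],[0,0,0]],[255,[0,0,1],[0,0,0]],[255,[0,0,1],[0,0,0]]]}}

```text
time_s: 12.9
ee_pos: [634.0, 25.4, 91.0]
ee_rot: [180.0, 0.0, 166.9]
force: [-1.3, -0.2, 2.1]
gripper_width: 0.7
gripper_force: 0.9
```

Call:
{"fn": "servo_tool", "kwargs": {"steps": [[255,[0,0,1],[0,0,0]],[255,[0,0,1],[0,0,0]],[255,[0,0,1],[0,0,0]],[255,[0,0,1],[0,0,0]],[255,[0,0,1],[0,0,0]],[255,[0,0,1],[0,0,0]],[255,[0,0,0.5],[0,0,0]],[255,[0,0,0],[0,0,0]],[255,[0,0,0],[0,0,0]],[255,[0,0,0],[0,0,0]]]}}

```text
time_s: 13.9
ee_pos: [634.0, 25.4, 84.5]
ee_rot: [180.0, 0.0, 166.9]
force: [-0.8, -0.6, 3.7]
gripper_width: 0.4
gripper_force: 2.1
```

```bash
python3 -c "
from h import *
F=[]
for i in range(6): cams.grab_frame('wrist'); s=state(); F.append(np.r_[s['force'],s['ee_pos']])
print(np.mean(F,0).round(2))"
```

```text
[-8.8000e-01  2.6000e-01  4.5400e+00  6.3401e+02  2.5440e+01  8.4360e+01]
```

Call:
{"fn": "servo_tool", "kwargs": {"steps": [[255,[0,0,0.6],[0,0,0]],[255,[0,0,0],[0,0,0]],[255,[0,0,0],[0,0,0]],[255,[0,0,0],[0,0,0]],[255,[0,0,-2],[0,0,0]],[255,[0,0,-4],[0,0,0]],[255,[0,0,-10],[0,0,0]],[255,[0,0,-14],[0,0,0]],[255,[0,0,-14],[0,0,0]],[255,[0,0,0],[0,0,0]]]}}

```text
time_s: 15.2
ee_pos: [635.6, 25.5, 130.8]
ee_rot: [179.9, 0.3, 166.9]
force: [1.4, -0.4, -0.5]
gripper_width: 0.2
gripper_force: 0.0
```

```bash
python3 chk.py 461.5 -34.5 127 pics/s2.png
```

```text
15.2 [635.6  25.5 130.8] [179.92   0.31 166.95] [ 1.36 -0.39 -0.5 ] 0.20092578730734736 tool shift [156.1 -97.7   2.8]
top white [29 28 26] [ 677.8 -149.6   64.4]
top red [36 38 39] [501.9  21.3 566.3]
top blue [ 96 104  89] [397.8  -9.2 632.7]
top yellow [28 28 26] [ 505.3 -201.6   71.2]
scene white [35 39 33] [ 681.2 -150.2   64.5]
scene red [28 25 27] [633.8  26.6  64.5]
scene blue [38 38 36] [464.4 -38.   72.1]
scene yellow [37 35 36] [ 510.7 -203.1   73. ]
```

Red is shut, at 64.5. Moving to blue.

Call:
{"fn": "servo_tool", "kwargs": {"steps": [[255,[22,-13.9,0],[0,0,0]],[255,[22,-13.9,0],[0,0,0]],[255,[22,-13.9,0],[0,0,0]],[255,[22,-13.9,0],[0,0,0]],[255,[22,-13.9,0],[0,0,0]],[255,[22,-13.9,0],[0,0,0]],[255,[22.5,-13.9,0],[0,0,0]],[255,[0,0,0],[0,0,0]],[255,[0,0,0],[0,0,0]],[255,[0,0,0],[0,0,0]]]}}

```text
time_s: 16.3
ee_pos: [462.4, -34.4, 127.7]
ee_rot: [180.0, 0.1, 167.0]
force: [0.2, 0.7, -0.5]
gripper_width: 0.6
gripper_force: 0.0
```

```bash
python3 -c "
from h import *
go(461.5,-34.5,94)"
```

```text
16.3 [462.4 -34.4 127.7] [1.7998e+02 5.0000e-02 1.6695e+02] [ 0.15  0.66 -0.55] 0.6370359215938247 tool shift [ 0.9 -0.3 33.7]
```

Call:
{"fn": "servo_tool", "kwargs": {"steps": [[255,[0.5,0,10],[0,0,0]],[255,[0,0,10],[0,0,0]],[255,[0,0,7],[0,0,0]],[255,[0,0,3],[0,0,0]],[255,[0,0,2],[0,0,0]],[255,[0,0,1],[0,0,0]],[255,[0,0,1],[0,0,0]],[255,[0,0,1],[0,0,0]],[255,[0,0,1],[0,0,0]],[255,[0,0,1],[0,0,0]]]}}

```text
time_s: 17.3
ee_pos: [461.1, -34.4, 90.8]
ee_rot: [180.0, 0.0, 166.9]
force: [-0.5, 0.3, 1.8]
gripper_width: 0.5
gripper_force: 0.9
```

Call:
{"fn": "servo_tool", "kwargs": {"steps": [[255,[0,0,1],[0,0,0]],[255,[0,0,1],[0,0,0]],[255,[0,0,1],[0,0,0]],[255,[0,0,1],[0,0,0]],[255,[0,0,1],[0,0,0]],[255,[0,0,1],[0,0,0]],[255,[0,0,0.7],[0,0,0]],[255,[0,0,0],[0,0,0]],[255,[0,0,0],[0,0,0]],[255,[0,0,0],[0,0,0]]]}}

```text
time_s: 18.3
ee_pos: [461.0, -34.4, 84.1]
ee_rot: [180.0, 0.0, 166.9]
force: [-0.8, -0.4, 4.1]
gripper_width: 0.7
gripper_force: 2.3
```

```bash
python3 -c "
from h import *
F=[]
for i in range(6): cams.grab_frame('wrist'); s=state(); F.append(np.r_[s['force'],s['ee_pos']])
print(np.mean(F,0).round(2))"
```

```text
[ -0.69   0.59   4.37 461.07 -34.36  84.03]
```

Call:
{"fn": "servo_tool", "kwargs": {"steps": [[255,[0,0,0.4],[0,0,0]],[255,[0,0,0],[0,0,0]],[255,[0,0,0],[0,0,0]],[255,[0,0,-2],[0,0,0]],[255,[0,0,-4],[0,0,0]],[255,[0,0,-10],[0,0,0]],[255,[0,0,-20],[0,0,0]],[255,[0,0,-30],[0,0,0]],[255,[0,0,-30],[0,0,0]],[255,[0,0,-10],[0,0,0]]]}}

```text
time_s: 19.6
ee_pos: [462.3, -34.5, 192.6]
ee_rot: [180.0, 0.3, 166.9]
force: [0.8, -0.3, 1.1]
gripper_width: 0.4
gripper_force: 0.0
```

Call:
{"fn": "servo_tool", "kwargs": {"steps": [[255,[10,25,0],[0,0,0]],[255,[10,25,0],[0,0,0]],[255,[10,25,0],[0,0,0]],[255,[10,25,0],[0,0,0]],[255,[10,25,0],[0,0,0]],[255,[10,25,0],[0,0,0]],[255,[10,25,0],[0,0,0]],[255,[0,0,0],[0,0,0]],[255,[0,0,0],[0,0,0]],[255,[0,0,0],[0,0,0]]]}}

```text
time_s: 20.6
ee_pos: [432.0, 151.2, 189.2]
ee_rot: [-180.0, -0.0, 166.9]
force: [-0.0, -0.1, -0.1]
gripper_width: 0.5
gripper_force: 0.0
```

```bash
python3 chk.py 461.5 -34.5 127 pics/s3.png
```

```text
20.6 [432.  151.2 189.2] [-1.7996e+02 -4.0000e-02  1.6692e+02] [-0.   -0.11 -0.1 ] 0.5236808912659191 tool shift [ -70.7 -174.1   62.3]
top white [27 27 26] [ 677.8 -149.6   64.4]
top red [27 25 24] [632.1  24.9  63.7]
top blue [28 26 28] [460.9 -34.3  64.9]
top yellow [26 26 24] [ 505.2 -201.5   71.6]
scene white [36 36 33] [ 681.3 -150.3   64.7]
scene red [36 32 30] [633.4  27.6  63.9]
scene blue [40 35 34] [460.9 -32.6  64.2]
scene yellow [35 37 30] [ 510.8 -203.2   72.5]
```

View pics/s3.png

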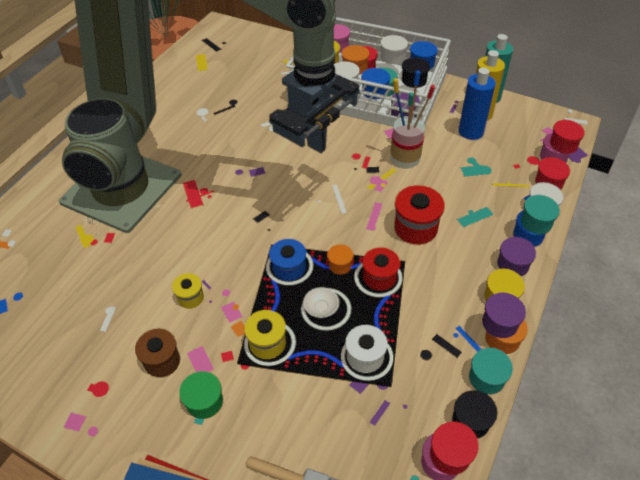

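The picture shows white (366,341), red (381,259) and blue (287,250) shut at about 64.5 mm. Yellow (265,325) is still open at 72 mm, nothing else has moved, and the arm is clear.

```bash
python3 -c "
from h import *
print(ticket.job_done())"
```

```text
the job is handed in; nothing more can be done
None
```

The white, red and blue lids were pressed shut in that order with about 4–5 N each. The yellow tub was left open, nothing else was moved, and the job is handed in at about 21 s of the 61 s allowed.

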